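# Slide a bushing along the rail into the fixture's corner pocket

## Robot

A 6-joint arm with a two-finger parallel gripper is mounted at the origin on a cart in front of the work surface, level with it; the furniture and walls round the work are solid. World frame = base frame: x ahead of the robot, y to its left, z up, the work surface at z = 0. Lengths are in m, angles in rad, forces in N, time in s.
With the tool pointing down it reaches from about 0.35 to 0.975 m from the base axis. Payload 4.9 kg.
Tool frame: the origin (TCP) lies midway between the tips of the shut fingers; the grasp point (between the pads) lies 19 mm behind it; z points along the fingers, y is the direction in which the jaws open and shut (so a half turn about z gives the same grasp; the last joint's range is limited). The gripper opens to 85 mm and grips with 20 to 120 N. Pads are 22 mm wide; open, the fingers measure 114 mm over their backs; the gripper's body (76 mm by 85 mm) begins 54 mm behind the grasp point. The pads swing forward as they close: fully open they stand 13 mm farther back than shut.
Start: joints at [1.139, 0.053, 1.613, -0, 1.476, -0.119], TCP at [0.192, 0.595, 0.231] pointing down, gripper open.
Joint ranges: [-3.01, 3.01], [-1.01, 2.22], [0.06, 2.58], [-1.02, 4.17], [0.09, 2.62], [-3.14, 3.14]. Speed limits (rad/s): [2.57, 2.57, 3.14, 3.14, 3.14, 3.14].

## Interface

Orientations are given as [roll, pitch, yaw] about the fixed x, y, z axes, in that order (R = Rz(yaw) Ry(pitch) Rx(roll)).
In Python, from plant import * gives the robot as it stands.
- The arm moves only by the shell command python3 -m handwheel 'ROWS' [OPENING] [FORCE]. ROWS is JSON, one flat list of numbers, 4 for each row, row after row: the shift along the tool's x, y, z in cm, then the turn about the tool's z in rad. In form: [dx, dy, dz, twist, dx, dy, dz, twist, ...]. A call has 1 to 12 rows; each row is the pose to reach, as a shift and turn from the pose commanded when the call began, along the tool's axes at that moment; what a row does not reach only later rows make up. A row lasts 1/8 s, in which the tool goes at most 62.5 mm and 10.7 degrees, less where a joint would pass 70% of its speed; a pose out of reach is approached as far as the arm can. A call with a gripper value outside its range is refused whole. OPENING is the finger opening in cm, from 0 to 8.54, set as the call begins (- or left out, the last holds). The fingers move at their own pace and stop on an object; FORCE is the grip in N (left out, the last holds). Time passes only in rows, so rows that repeat a pose let the fingers close. It gives the time, the measured TCP pose, the force and the opening at its end, in the units of the state.
- observe(): the state, without advancing time (a new reading comes with each control period).
- get_image(name): name is "side" or "top" or "wrist"; returns a dict with "image" (480x640x3 uint8, red, green, blue), "intrinsics" (3x3 intrinsics, pixels), "pose" (4x4, takes a point from camera to world coordinates); the wrist camera has in their place "hand_eye" (4x4, takes a point from camera to tool coordinates, whose origin is the TCP and whose axes are the flange's). Camera axes: x right, y up, looking along -z (the intrinsics and any distortion apply to the point x, -y, -z); pixel columns grow to the right and rows downward; lengths in m; the calibration is good to about 2 mm. A picture is of the moment at which its call begins: read the wrist's pose just before it. There is no depth.
- finish_job(): hands the job in, once; it reports no verdict.
The state is a dict: "time": time; "qpos": joint angles; "qd": joint speeds; "joint_torque": joint torques, N m; "eef_pos": TCP position; "tool_rot": TCP orientation; "wrist_force": force on the tool from outside, world axes, zero at the start; "moment": the same for the moment, N m; "grip_width": opening from 0.0 (shut) to 1.0 (fully open).
Only numpy, scipy, OpenCV 4.12 (cv2) and the standard library are available. Lean on these libraries where they do the work, as an engineer would, in place of code of your own. Each camera call takes 0.05 s, during which the arm holds its last target. There are 200 camera calls.

## Task

Push the wide plain bushing (the widest part standing on the steel plate) back against the long rail well before the pocket, then, keeping it against the rail, slide it along to the left until it is fully home in the corner pocket, touching both the rail and the end stop. Do it with the fingertips only: the bushing stays upright and flat on the plate and is never picked up. Leave the other bushings and the bolt where they stand, and move the hand clear at the end.

Things in the scene. Friction and masses are not known exactly. Their poses are not given: they have to be found in the camera images.
- fixture: Fixed locating fixture of oiled steel (friction about 0.3): plate 190 x 310 mm, 10 mm thick, on the worktop. +x: across it to the rail (away from the robot, turned up to 0.35 rad); +y: along the rail to the pocket (left). Origin at its underside; plate x -90 to 100, y -155 to 155 mm. Dark rail x 75 to 95 mm, full length; end stop y 130 to 150 mm, from x -10 mm to the rail; both 16 mm high.
- corner (a point): Inner corner of the pocket, on the plate's top: where the rail's face meets the end stop's face; same axes as the fixture. A lip 16 mm wide and high runs parallel to the rail from the end stop back to y = -36 mm from this point; its inner face is at x = -49 mm. So the pocket is a slot 49 mm wide and 36 mm deep, open at the top and towards -y.
- wide_centre (a point): Centre (half-way up) of the wide plain bushing: loose turned ring, straight sides, 44 mm diameter, 30 mm high, about 0.15 kg, standing on the plate (this point 15 mm above it). It starts 57 to 103 mm clear of the rail, 125 mm or more from the end stop, in one of two places on the plate; the collar bushing has the other. Fully home it is at x = -22, y = -22 mm from the corner.
- collar_bushing: Loose bushing with a collar at its foot, 36 mm in diameter, 46 mm high, standing on the plate in the other place; must be left alone. Origin at the centre of its underside.
- small_bushing: Loose small plain bushing, 30 mm in diameter, 22 mm high, standing on the worktop past the right end of the plate; must be left alone. Origin at the centre of its underside.
- bolt: Loose bolt standing on its head, 19 mm across and 42 mm high, on the worktop past the right end of the plate; must be left alone. Origin at the centre of its underside.
- wide_bushing: The same wide bushing; origin at the centre of its underside.
Things that resemble listed ones, but are neither listed nor needed, are in the scene too. What is shaped like the wide_bushing but blue or brown is not meant.

How it is judged:
By the outcome, as a careful person would: the job done as asked, in the order asked, and still so for the second after the job is handed in, with the robot touching nothing.
It also fails if it takes over 45 s, if anything falls off the work surface, if the arm or the gripper's body presses on something with over 40 N, if the wrist force passes 120 N, or if a joint passes its speed limit or range.

## Working session

There is one attempt and no reset: what is moved stays moved. The work goes in short steps, Python scripts to look and compute and a shell command to move; the robot and the scene stay as the last step left them, time stands still between calls to the robot, and variables do not carry over. Pictures are saved under pics/ and viewed, about 8 in all and at most 12, crops included, and the job is handed in when it is done.

```bash
mkdir -p pics; ls
python3 - <<'E'
from plant import *
import cv2
o=observe();print({k:(o[k]) for k in('time','eef_pos','tool_rot','wrist_force','grip_width')})
for n in('top','side'):
    d=get_image(n);cv2.imwrite(f'pics/{n}0.png',d['image'][:,:,::-1]);print(n,d['intrinsics'],d['pose'],[k for k in d])
E
```

```text
pics
{'time': 0.0, 'eef_pos': array([0.1920613 , 0.59411251, 0.23008724]), 'tool_rot': array([-3.13959311e+00, -2.33953791e-04,  2.82881442e+00]), 'wrist_force': array([-0.660919  , -0.06300733,  0.31918241]), 'grip_width': 1.002234026888755}
top [[537.16875565   0.         319.68480867]
 [  0.         537.16875565 237.91262667]
 [  0.           0.           1.        ]] [[ 0.02267687  0.99420439 -0.10508753  0.41113356]
 [-0.9997249   0.021921   -0.00834243 -0.03369571]
 [-0.00599046  0.1052478   0.99442798  1.10088085]
 [ 0.          0.          0.          1.        ]] ['image', 'intrinsics', 'pose']
side [[555.67730901   0.         318.66358624]
 [  0.         555.67730901 239.66083606]
 [  0.           0.           1.        ]] [[-0.71191734  0.57825743 -0.39848721  0.18195804]
 [-0.70205924 -0.59971378  0.38400027  0.31124625]
 [-0.01692726  0.55313808  0.8329176   0.8136561 ]
 [ 0.          0.          0.          1.        ]] ['image', 'intrinsics', 'pose']
```

View pics/top0.png

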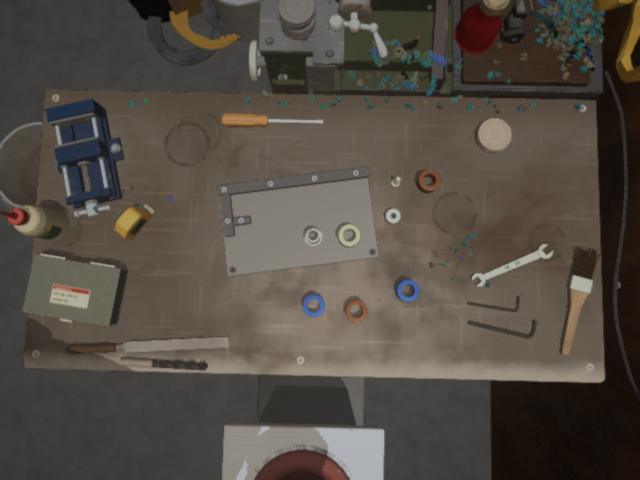

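View pics/side0.png

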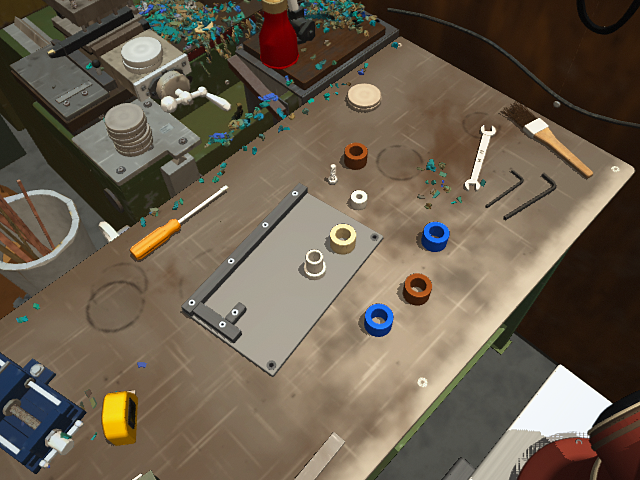

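The wide-shaped candidates are:
- the cream ring on the plate at top (348,236) / side (343,238)
- blue rings at top (313,305) and (407,290)
- brown rings at top (356,310) and (429,181)

Only the cream ring is on the plate and has an allowed colour. The collar bushing is at top (313,236). I'll confirm both in an enlarged crop.

Run:
```python
import cv2
t=cv2.imread('pics/top0.png');s=cv2.imread('pics/side0.png')
cv2.imwrite('pics/topc.png',cv2.resize(t[160:280,210:410],None,fx=4,fy=4,interpolation=cv2.INTER_CUBIC))
cv2.imwrite('pics/sidec.png',cv2.resize(s[180:380,175:385],None,fx=3,fy=3,interpolation=cv2.INTER_CUBIC)[:600])
```

```text
(no output)
```

View pics/topc.png

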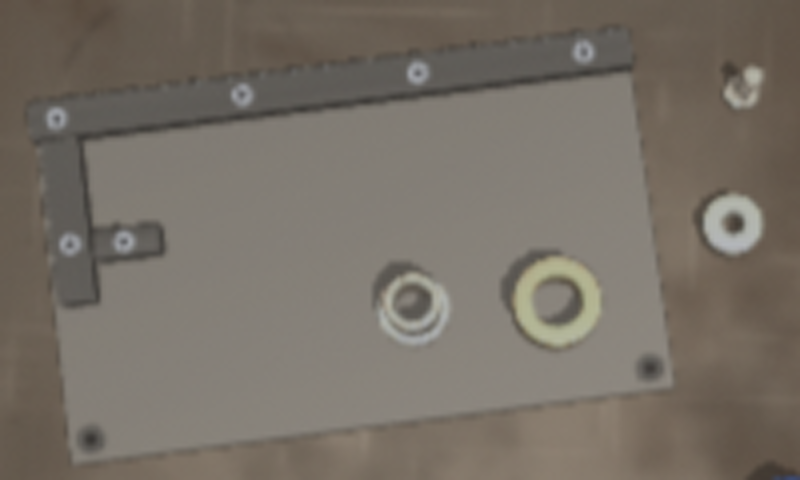

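View pics/sidec.png

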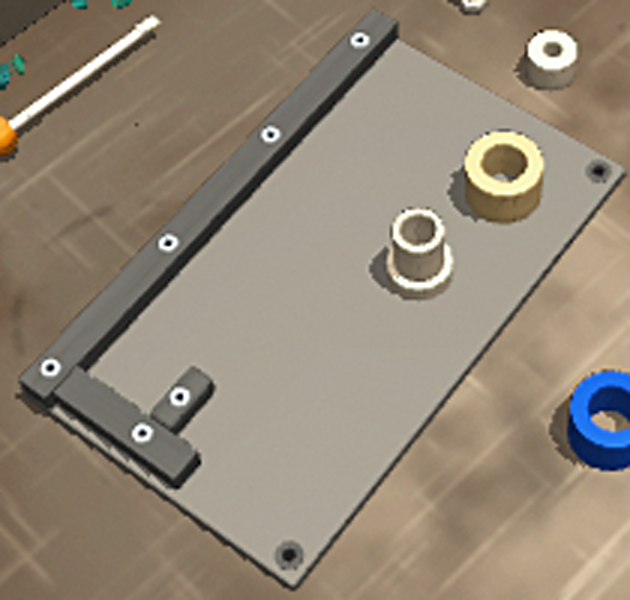

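The crops confirm that the cream plain ring at top-crop (557,301) / side-crop (504,164) is the wide bushing. The collared one is at (411,300). Next I'll fit the fixture pose.

```bash
cat > h.py <<'E'
import numpy as np
from scipy.optimize import least_squares
from scipy.spatial.transform import Rotation as R
K={'top':(537.16875565,319.68480867,237.91262667),'side':(555.67730901,318.66358624,239.66083606)}
P={'top':np.array([[0.02267687,0.99420439,-0.10508753,0.41113356],[-0.9997249,0.021921,-0.00834243,-0.03369571],[-0.00599046,0.1052478,0.99442798,1.10088085]]),
'side':np.array([[-0.71191734,0.57825743,-0.39848721,0.18195804],[-0.70205924,-0.59971378,0.38400027,0.31124625],[-0.01692726,0.55313808,0.8329176,0.8136561]])}
def proj(n,X):
    c=P[n][:,:3].T@(np.asarray(X)-P[n][:,3]);f,cx,cy=K[n];return np.array([cx-f*c[0]/c[2],cy+f*c[1]/c[2]])
def ray(n,px,z):
    f,cx,cy=K[n];d=P[n][:,:3]@np.array([(px[0]-cx)/f,-(px[1]-cy)/f,-1]);o=P[n][:,3];return o+d*(z-o[2])/d[2]
def un(c,s,o): return (np.array(c)+.5)/s-.5+np.array(o)
T=lambda c:un(c,4,(210,160)); S=lambda c:un(c,3,(175,180))
E
cat > fit.py <<'E'
from h import *
ob=[('top',(-90,155,10),T((73,464))),('top',(-90,-155,10),T((672,386))),('top',(75,130,26),T((82,140))),('top',(95,155,26),T((27,103))),('top',(95,-155,26),T((630,28))),('top',(75,-155,26),T((632,68))),('top',(-10,130,26),T((99,300))),('top',(-10,150,26),T((64,306))),
('side',(95,-155,26),S((374,10))),('side',(-90,-155,10),S((624,173))),('side',(-90,155,10),S((294,578))),('side',(-10,130,26),S((200,458))),('side',(-10,150,26),S((180,475))),('side',(75,-155,26),S((397,30))),('side',(95,155,26),S((22,382)))]
def w(p,X): 
    c,s=np.cos(p[2]),np.sin(p[2]);x,y,z=np.array(X)/1000;return np.array([p[0]+c*x-s*y,p[1]+s*x+c*y,z])
for cams in (['top','side'],['top'],['side']):
    o=[a for a in ob if a[0] in cams]
    f=lambda p:np.concatenate([proj(n,w(p,X))-u for n,X,u in o])
    r=least_squares(f,[.45,0,0],loss='soft_l1');print(cams,r.x,np.round(f(r.x).reshape(-1,2),1).tolist())
    p=r.x;c,s=np.cos(p[2]),np.sin(p[2])
    for nm,t,sd,z in(('wide',T((557,301)),S((504,164)),.04),('collar',T((411,300)),S((418,232)),.056)):
        for n,u in(('top',t),('side',sd)):
            if n in cams:
                X=ray(n,u,z);d=X[:2]-p[:2];print(nm,n,X.round(4),'fix',np.round([c*d[0]+s*d[1],-s*d[0]+c*d[1]],4))
    print('corner',w(p,(75,130,10)),'home',w(p,(53,108,10)))
E
python3 fit.py
```

```text
['top', 'side'] [0.55631693 0.02157363 0.15010202] [[-0.7, 0.6], [1.0, 0.6], [-1.0, -0.9], [-0.5, 0.2], [-0.3, -0.2], [0.5, -0.6], [-0.6, 0.3], [-1.7, 0.0], [-0.1, -1.1], [1.7, -2.0], [0.7, 3.0], [0.6, -2.7], [-1.2, 1.5], [1.0, -2.8], [-0.8, -1.1]]
wide top [ 0.5306 -0.0826  0.04  ] fix [-0.041  -0.0992]
wide side [ 0.5306 -0.0811  0.04  ] fix [-0.0408 -0.0977]
collar top [ 0.5277 -0.0105  0.056 ] fix [-0.0331 -0.0274]
collar side [ 0.5264 -0.0091  0.056 ] fix [-0.0342 -0.0258]
corner [0.61103355 0.16132731 0.01      ] home [0.59257078 0.13628483 0.01      ]
['top'] [0.55642139 0.02062508 0.14993722] [[-0.3, 0.5], [1.4, 0.6], [-0.5, -1.0], [-0.0, 0.2], [0.2, -0.2], [1.0, -0.7], [-0.2, 0.2], [-1.3, -0.0]]
wide top [ 0.5306 -0.0826  0.04  ] fix [-0.041  -0.0982]
collar top [ 0.5277 -0.0105  0.056 ] fix [-0.033  -0.0265]
corner [0.61116103 0.16036975 0.01      ] home [0.59269414 0.1353303  0.01      ]
['side'] [0.55524928 0.02322553 0.15010724] [[-0.3, -0.3], [1.5, -1.1], [0.3, 4.3], [0.3, -1.5], [-1.6, 2.7], [0.8, -2.0], [-1.2, 0.0]]
wide side [ 0.5306 -0.0811  0.04  ] fix [-0.04   -0.0995]
collar side [ 0.5264 -0.0091  0.056 ] fix [-0.0334 -0.0276]
corner [0.60996517 0.1629795  0.01      ] home [0.59150253 0.13793692 0.01      ]
```

```bash
cat > go.py <<'E'
# usage: go.py fx fy z(mm world) yaw_offset -> row needed from measured pose
import sys
from h import *
from plant import *
F=np.array([.5563,.0213]);a=.15
def fix(X): d=np.array(X)[:2]-F;c,s=np.cos(a),np.sin(a);return np.array([c*d[0]+s*d[1],-s*d[0]+c*d[1]])*1000
o=observe();p=np.array(o['eef_pos']);r=R.from_euler('xyz',o['tool_rot'])
print('t',o['time'],'fix',fix(p).round(1),'z',p[2].round(4),'rot',np.round(o['tool_rot'],3),'F',np.round(R.from_euler('z',-a).apply(o['wrist_force']),1),'grip',round(o['grip_width'],3))
if len(sys.argv)>1:
    x,y,z,w=map(float,sys.argv[1:5]);c,s=np.cos(a),np.sin(a)
    g=np.array([F[0]+(c*x-s*y)/1000,F[1]+(s*x+c*y)/1000,z/1000])
    tw=o['tool_rot'][2]-(np.pi+a+w);tw=(tw+np.pi)%(2*np.pi)-np.pi
    print('world',g.round(4),'row',(r.inv().apply(g-p)*100).round(2),'twist',round(tw,3))
E
python3 go.py -84 -98.5 110 0
```

```text
t 0.1 fix [-274.5  620.9] z 0.2302 rot [-3.14  -0.     2.829] F [-0.1  0.3 -0.6] grip 0.998
world [ 0.488  -0.0886  0.11  ] row [-49.16 -55.84  12.11] twist -0.463
```

```bash
python3 -m handwheel '[-8,-9.5,0,0,-16,-19,0,-0.15,-25,-28,2,-0.3,-33,-37,4,-0.463,-41,-47,6,-0.463,-49.2,-55.8,8,-0.463,-49.2,-55.8,10,-0.463,-49.2,-55.8,12,-0.463,-49.2,-55.8,12,-0.463,-49.2,-55.8,12,-0.463,-49.2,-55.8,12,-0.463,-49.2,-55.8,12,-0.463]' 2.4 20; python3 go.py -84 -98.5 16 0
```

```text
time: 1.6
eef_pos: [0.4856, -0.0818, 0.1128]
tool_rot: [3.141, 0.0, -2.992]
wrist_force: [0.1, 0.2, 0.4]
grip_width: 0.282
t 1.6 fix [-85.4 -91.4] z 0.1128 rot [ 3.141  0.    -2.992] F [0.2 0.2 0.4] grip 0.282
world [ 0.488  -0.0886  0.016 ] row [-0.13 -0.71  9.68] twist -0.0
```

```bash
python3 -m handwheel '[0,0,0,0,0,0,0,0]' >/dev/null; python3 go.py -84 -98.5 16 0
python3 - <<'E'
from plant import *
import cv2
d=get_image('wrist');cv2.imwrite('pics/w1.png',d['image'][:,:,::-1])
E
```

```text
t 1.85 fix [-85.8 -89.1] z 0.113 rot [ 3.141e+00 -1.000e-03 -2.992e+00] F [-0.5  0.2 -0.3] grip 0.279
world [ 0.488  -0.0886  0.016 ] row [-0.19 -0.95  9.7 ] twist -0.0
```

View pics/w1.png

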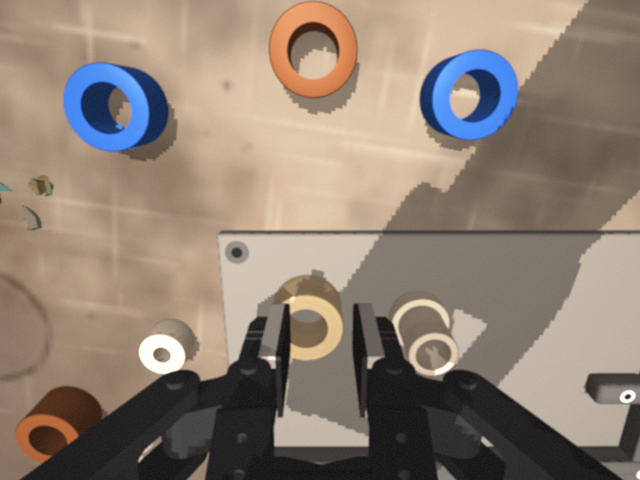

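```bash
python3 -m handwheel '[-0.2,-0.95,0,0,-0.2,-0.95,2,0,-0.2,-0.95,5,0,-0.2,-0.95,8,0,-0.2,-0.95,9.6,0,-0.2,-0.95,9.6,0,-0.2,-0.95,9.6,0]'; python3 go.py 22 -98.5 16 0
python3 - <<'E'
from plant import *
import cv2
d=get_image('wrist');cv2.imwrite('pics/w2.png',d['image'][:,:,::-1])
E
```

```text
time: 2.78
eef_pos: [0.4898, -0.0891, 0.0189]
tool_rot: [-3.141, 0.002, -2.991]
wrist_force: [0.5, -0.0, -0.6]
grip_width: 0.287
t 2.775 fix [-82.3 -99.2] z 0.0189 rot [-3.141e+00  2.000e-03 -2.991e+00] F [ 0.5 -0.1 -0.6] grip 0.287
world [ 0.5928 -0.0728  0.016 ] row [-10.42   0.07   0.31] twist 0.001
```

View pics/w2.png

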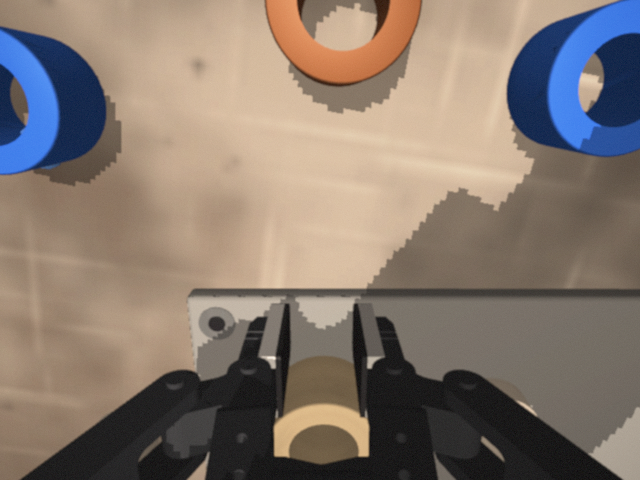

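```bash
python3 -m handwheel '[-0.4,0,0.3,0,-1,0.05,0.3,0,-1.8,0.05,0.3,0,-2.7,0.05,0.3,0,-3.6,0.05,0.3,0,-4.5,0.05,0.3,0,-5.4,0.05,0.3,0,-6.3,0.05,0.3,0,-7.2,0.05,0.3,0,-8,0.05,0.3,0,-8.8,0.05,0.3,0,-8.8,0.05,0.3,0]'; python3 go.py 24 -98.5 16 0
python3 - <<'E'
from plant import *
import cv2
d=get_image('top');cv2.imwrite('pics/t2.png',cv2.resize(d['image'][160:280,210:410,::-1],None,fx=4,fy=4,interpolation=cv2.INTER_CUBIC))
E
```

```text
time: 4.32
eef_pos: [0.5764, -0.0752, 0.0146]
tool_rot: [-3.141, 0.001, -2.991]
wrist_force: [0.6, 0.8, 0.1]
grip_width: 0.282
t 4.325 fix [  5.4 -98.4] z 0.0146 rot [-3.141e+00  1.000e-03 -2.991e+00] F [0.7 0.7 0.1] grip 0.282
world [ 0.5948 -0.0725  0.016 ] row [-1.86 -0.01 -0.14] twist 0.0
```

View pics/t2.png

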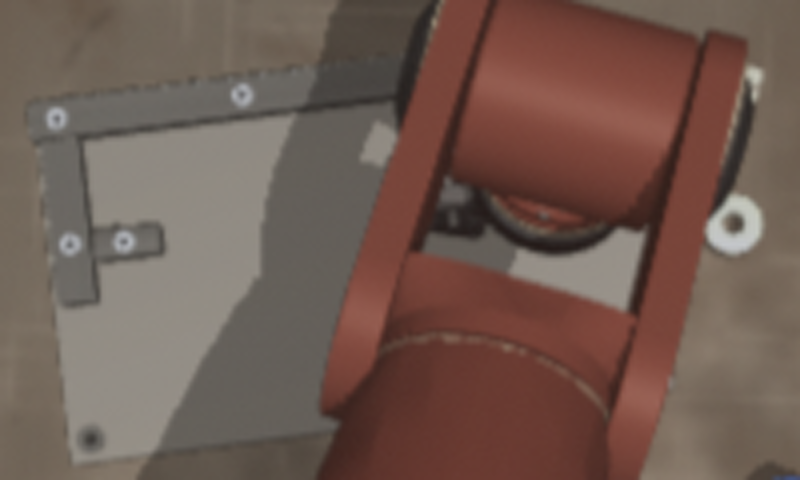

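The arm hides the bushing in the top view, so I'll use wrist force to detect the rail.

```bash
python3 -m handwheel '[-0.4,0,0,0,-0.8,0,0,0,-1.1,0,0,0,-1.3,0,0,0,-1.45,0,0,0,-1.45,0,0,0]'; python3 go.py 24 -98.5 16 0;  python3 -m handwheel '[-0.1,0,0,0,-0.2,0,0,0,-0.2,0,0,0]'; python3 go.py 24 -98.5 16 0
```

```text
time: 5.12
eef_pos: [0.5902, -0.073, 0.0146]
tool_rot: [-3.142, 0.0, -2.991]
wrist_force: [0.2, 0.1, 0.2]
grip_width: 0.282
t 5.125 fix [ 19.4 -98.3] z 0.0146 rot [-3.142  0.    -2.991] F [0.2 0.1 0.2] grip 0.282
world [ 0.5948 -0.0725  0.016 ] row [-0.46 -0.02 -0.14] twist 0.0
time: 5.5
eef_pos: [0.5921, -0.0728, 0.0146]
tool_rot: [-3.142, 0.0, -2.991]
wrist_force: [-0.0, -0.5, 0.4]
grip_width: 0.283
t 5.5 fix [ 21.3 -98.4] z 0.0146 rot [-3.142  0.    -2.991] F [-0.1 -0.4  0.4] grip 0.283
world [ 0.5948 -0.0725  0.016 ] row [-0.27 -0.01 -0.14] twist 0.0
```

```bash
python3 -m handwheel '[-0.1,0,0,0,-0.2,0,0,0,-0.2,0,0,0]'; python3 -m handwheel '[-0.1,0,0,0,-0.15,0,0,0,-0.15,0,0,0]'; python3 go.py;python3 -m handwheel '[-0.1,0,0,0,-0.15,0,0,0,-0.15,0,0,0]'; python3 go.py
python3 - <<'E'
from plant import *
import cv2
d=get_image('wrist');cv2.imwrite('pics/w3.png',d['image'][:,:,::-1])
d=get_image('side');cv2.imwrite('pics/s3.png',cv2.resize(d['image'][180:380,175:385,::-1],None,fx=3,fy=3)[:600])
E
```

```text
time: 5.88
eef_pos: [0.5941, -0.0724, 0.0145]
tool_rot: [-3.142, 0.0, -2.991]
wrist_force: [0.2, 0.6, -0.1]
grip_width: 0.279
time: 6.25
eef_pos: [0.5955, -0.0722, 0.0145]
tool_rot: [-3.142, 0.0, -2.991]
wrist_force: [-0.5, 0.3, 0.4]
grip_width: 0.281
t 6.25 fix [ 24.8 -98.3] z 0.0145 rot [-3.142  0.    -2.991] F [-0.5  0.4  0.4] grip 0.281
time: 6.62
eef_pos: [0.5959, -0.0722, 0.0144]
tool_rot: [3.141, -0.003, -2.991]
wrist_force: [-5.4, -0.3, 3.3]
grip_width: 0.28
t 6.625 fix [ 25.2 -98.3] z 0.0144 rot [ 3.141e+00 -3.000e-03 -2.991e+00] F [-5.4  0.5  3.3] grip 0.28
```

View pics/s3.png

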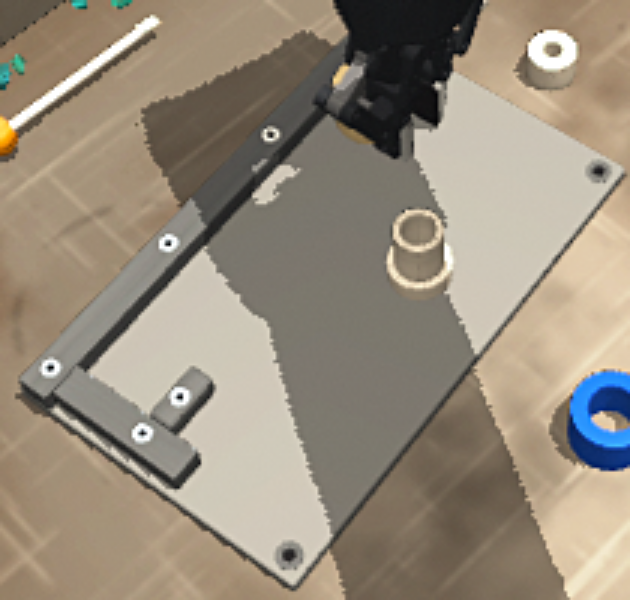

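The push force rose to 5.4 N, so the bushing is against the rail, upright at side-crop (350,100). The collar bushing hasn't moved from (418,250). Next I back off, lift, shut the fingers and go round to the right side with a twisted hand.

```bash
python3 -m handwheel '[0.5,0,0,0,1.5,0,0,0,1.5,0,-2,0,1.5,0,-5,0,1.5,0,-8,0,1.5,0,-8,0]' 0 20 ; python3 go.py 37 -144 95 1.22
```

```text
time: 7.48
eef_pos: [0.5852, -0.075, 0.0996]
tool_rot: [-3.138, 0.009, -2.991]
wrist_force: [0.3, -0.8, 0.5]
grip_width: -0.001
t 7.475 fix [ 14.2 -99.5] z 0.0996 rot [-3.138  0.009 -2.991] F [ 0.2 -0.9  0.5] grip -0.001
world [ 0.6144 -0.1156  0.095 ] row [-2.27 -4.45  0.5 ] twist -1.22
```

```bash
python3 -m handwheel '[-0.5,-1,0,-0.16,-1,-2,0,-0.33,-1.5,-3,0,-0.5,-2,-4,0,-0.67,-2.3,-4.4,0,-0.84,-2.3,-4.4,0,-1,-2.3,-4.4,0,-1.15,-2.3,-4.4,0,-1.22,-2.3,-4.4,0,-1.22,-2.3,-4.4,0,-1.22]'; python3 go.py 37 -144 15 1.22
python3 - <<'E'
from plant import *
import cv2
d=get_image('wrist');cv2.imwrite('pics/w4.png',d['image'][:,:,::-1])
E
```

```text
time: 8.72
eef_pos: [0.6173, -0.0898, 0.0933]
tool_rot: [-3.141, -0.034, -1.815]
wrist_force: [0.0, -0.3, -0.2]
grip_width: 0.001
t 8.725 fix [  43.7 -119. ] z 0.0933 rot [-3.141 -0.034 -1.815] F [-0.  -0.3 -0.2] grip 0.001
world [ 0.6144 -0.1156  0.015 ] row [ 2.3  -0.33  7.92] twist -0.043
```

View pics/w4.png

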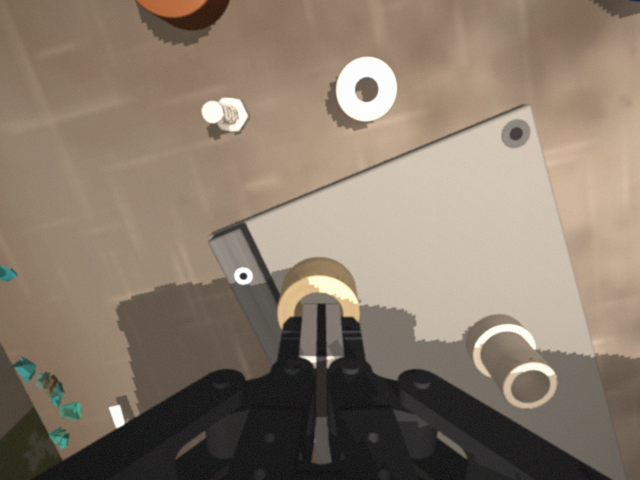

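```bash
python3 -m handwheel '[0,0,0,0,0,0,0,0,0,0,0,0]'>/dev/null; python3 go.py 37 -144 95 1.22
```

```text
t 9.15 fix [  43.7 -119.5] z 0.0936 rot [-3.141 -0.033 -1.816] F [-0.6 -0.3 -0.7] grip -0.001
world [ 0.6144 -0.1156  0.095 ] row [ 2.52 -0.32 -0.06] twist -0.044
```

```bash
python3 -c "
from plant import *
print(observe()['qpos'],observe()['qd'])"; python3 -m handwheel '[1,0,0,0,2,0,0,0,2.5,-0.3,0,0,2.5,-0.3,0,0]'; python3 go.py 37 -144 95 1.22;  python3 -c "
from plant import *
print(observe()['qpos'])"
```

```text
[-0.24944918  0.17143565  1.72397247 -0.03528355  1.24524533 -3.13471242] [ 2.37192779e-03  2.59303837e-04 -6.23573854e-05 -1.08012567e-03
  8.67845199e-04  7.42124272e-04]
time: 9.65
eef_pos: [0.6168, -0.1067, 0.094]
tool_rot: [-3.14, -0.046, -1.832]
wrist_force: [-0.0, -0.2, 0.2]
grip_width: -0.002
t 9.65 fix [  40.7 -135.6] z 0.094 rot [-3.14  -0.046 -1.832] F [-0.1 -0.2  0.2] grip -0.002
world [ 0.6144 -0.1156  0.095 ] row [ 0.92  0.   -0.06] twist -0.061
[-0.2697267   0.1755971   1.71879664 -0.04801813  1.24533147 -3.13471479]
```

```bash
python3 -m handwheel '[0,0,0,0.18,0,0,0,0.36,0,0,0,0.54,0,0,0,0.72,0,0,0,0.9,0,0,0,1.08,0,0,0,1.26,0,0,0,1.4,0,0,0,1.5,0,0,0,1.5]'; python3 go.py 37 -144 95 -1.92;  python3 -c "
from plant import *
print(observe()['qpos'])"
```

```text
time: 10.9
eef_pos: [0.6166, -0.1062, 0.0939]
tool_rot: [-3.096, -0.002, 2.953]
wrist_force: [-0.2, 0.7, 0.0]
grip_width: -0.002
t 10.9 fix [  40.6 -135.1] z 0.0939 rot [-3.096e+00 -2.000e-03  2.953e+00] F [-0.1  0.7  0. ] grip -0.002
world [ 0.6144 -0.1156  0.095 ] row [ 0.04 -0.96 -0.07] twist 1.581
[-0.26907119  0.17534065  1.71925568 -0.04796549  1.24547347 -1.6358652 ]
```

Joint 6 reached its lower limit during the twist, which left the tool tilted by 0.046 rad via q4. That would press on the bushing's top edge. I'll unwind to the other end of joint 6 so the same effect works in reverse, then come back to mid-range.

```bash
python3 -m handwheel '[0,0,0,2.2,0,0,0,2.2,0,0,0,2.2,0,0,0,2.2,0,0,0,2.2,0,0,0,2.2,0,0,0,2.2,0,0,0,2.2,0,0,0,2.2,0,0,0,2.2,0,0,0,2.2,0,0,0,2.2]' >/dev/null;  python3 -m handwheel '[0,0,0,2.2,0,0,0,2.2,0,0,0,2.2,0,0,0,2.2,0,0,0,2.2,0,0,0,2.2,0,0,0,2.2,0,0,0,2.2,0,0,0,2.2,0,0,0,2.2,0,0,0,2.2,0,0,0,2.2]'; python3 go.py 37 -144 95 -1.92;  python3 -c "
from plant import *
print(observe()['qpos'])"
```

```text
time: 13.9
eef_pos: [0.6166, -0.1063, 0.0939]
tool_rot: [3.126, -0.043, -1.451]
wrist_force: [-0.6, -0.7, -0.8]
grip_width: -0.003
t 13.9 fix [  40.6 -135.2] z 0.0939 rot [ 3.126 -0.043 -1.451] F [-0.7 -0.6 -0.8] grip -0.003
world [ 0.6144 -0.1156  0.095 ] row [ 0.9   0.33 -0.07] twist -2.822
[-0.26915129  0.17532224  1.71925387 -0.04799627  1.2454373   2.76816354]
```

```bash
python3 -m handwheel '[0,0,0,0.18,0,0,0,0.35,0,0,0,0.43,0,0,0,0.43,0,0,0,0.43]'; python3 go.py 37 -144 95 -1.92;  python3 -c "
from plant import *
print(observe()['qpos'])"
```

```text
time: 14.52
eef_pos: [0.6125, -0.1198, 0.0943]
tool_rot: [-3.139, -0.027, -1.853]
wrist_force: [0.1, 0.0, 0.0]
grip_width: -0.0
t 14.525 fix [  34.5 -147.9] z 0.0943 rot [-3.139 -0.027 -1.853] F [0.1 0.  0. ] grip -0.0
world [ 0.6144 -0.1156  0.095 ] row [-0.46 -0.06 -0.08] twist 3.058
[-0.30023423  0.1690331   1.72523302 -0.02845663  1.2440504   3.13301748]
```

```bash
python3 -m handwheel '[0,0.3,0,0.05,0,0.3,0,0.05,0,0.3,0,0.05]'; python3 go.py 37 -144 95 -1.92;  python3 -c "
from plant import *
print(observe()['qpos'])"
```

```text
time: 14.9
eef_pos: [0.6061, -0.1294, 0.0945]
tool_rot: [-3.138, -0.012, -1.885]
wrist_force: [0.0, 0.2, 0.9]
grip_width: -0.002
t 14.9 fix [  26.7 -156.5] z 0.0945 rot [-3.138 -0.012 -1.885] F [0.1 0.2 0.9] grip -0.002
world [ 0.6144 -0.1156  0.095 ] row [-1.58 -0.37 -0.07] twist 3.027
[-0.32503925  0.15761744  1.73769896 -0.01248855  1.24210841  3.13447466]
```

```bash
python3 -m handwheel '[-0.5,0,0,0.05,-1,0,0,0.05,-1,0,0,0.05]'; python3 go.py 37 -144 95 -1.92;  python3 -c "
from plant import *
print(observe()['qpos'])"
```

```text
time: 15.28
eef_pos: [0.6042, -0.1337, 0.0942]
tool_rot: [-3.137, 0.008, -1.908]
wrist_force: [0.1, 0.4, -0.7]
grip_width: 0.003
t 15.275 fix [  24.2 -160.5] z 0.0942 rot [-3.137  0.008 -1.908] F [ 0.1  0.4 -0.7] grip 0.003
world [ 0.6144 -0.1156  0.095 ] row [-2.05 -0.36 -0.06] twist 3.003
[-0.34177352  0.1543078   1.74193255  0.00876587  1.24071516  3.13467295]
```

```bash
python3 -m handwheel '[0,0,0,-2.2,0,0,0,-2.2,0,0,0,-2.2,0,0,0,-2.2,0,0,0,-2.2,0,0,0,-2.2,0,0,0,-2.2,0,0,0,-2.2,0,0,0,-2.2,0,0,0,-2.2,0,0,0,-2.2,0,0,0,-2.2]' >/dev/null;   python3 -m handwheel '[0,0,0,-1,0,0,0,-1,0,0,0,-1,0,0,0,-1,0,0,0,-1,0,0,0,-1]'; python3 go.py 37 -144 15 -1.92;  python3 -c "
from plant import *
print(observe()['qpos'])"
```

```text
time: 17.52
eef_pos: [0.6043, -0.1336, 0.0942]
tool_rot: [3.136, -0.008, 1.295]
wrist_force: [-0.1, 0.1, 0.7]
grip_width: -0.005
t 17.525 fix [  24.3 -160.3] z 0.0942 rot [ 3.136 -0.008  1.295] F [-0.   0.1  0.7] grip -0.005
world [ 0.6144 -0.1156  0.015 ] row [1.95 0.44 7.94] twist -0.077
[-0.34142249  0.15434834  1.74187516  0.00860464  1.24070556 -0.06805636]
```

```bash
python3 -m handwheel '[1,0.2,0,-0.077,1.9,0.44,1,-0.077,1.9,0.44,4,-0.077,1.9,0.44,6.5,-0.077,1.9,0.44,7.9,-0.077,1.9,0.44,7.9,-0.077]'; python3 go.py 41.7 -129.5 15 -1.92
python3 - <<'E'
from plant import *
import cv2
d=get_image('side');cv2.imwrite('pics/s5.png',cv2.resize(d['image'][160:360,175:385,::-1],None,fx=3,fy=3)[:600])
E
```

```text
time: 18.27
eef_pos: [0.6133, -0.1157, 0.0137]
tool_rot: [3.139, -0.008, 1.368]
wrist_force: [-0.4, -0.7, 0.7]
grip_width: 0.005
t 18.275 fix [  35.8 -144. ] z 0.0137 rot [ 3.139 -0.008  1.368] F [-0.5 -0.6  0.7] grip 0.005
world [ 0.6169 -0.1005  0.015 ] row [ 1.57  0.05 -0.11] twist -0.003
```

View pics/s5.png

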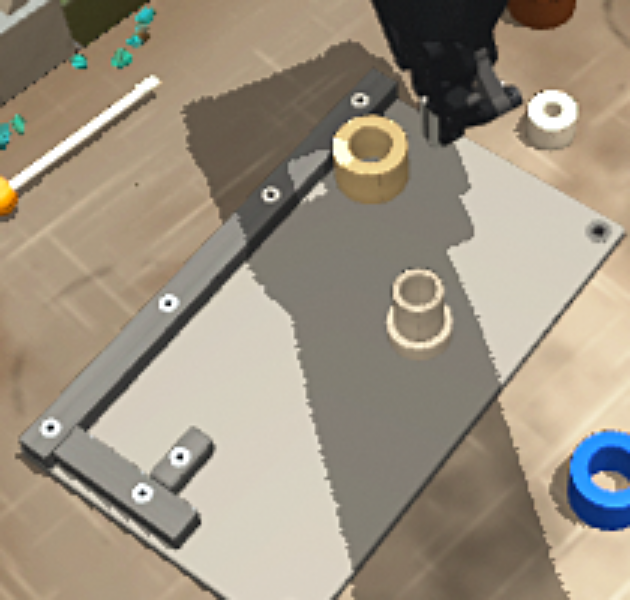

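```bash
python3 go.py 41.7 60 15 -1.92
python3 - <<'E'
from h import *
X=ray('side',un((371,144),3,(175,160)),.04);d=X[:2]-np.array([.5563,.0213]);c,s=np.cos(.15),np.sin(.15);print(X,c*d[0]+s*d[1],-s*d[0]+c*d[1])
E
```

```text
t 18.325 fix [  36.7 -144.5] z 0.0151 rot [ 3.136 -0.007  1.368] F [ 0.1  0.  -0.2] grip 0.0
world [0.5886 0.0869 0.015 ] row [19.37 -6.6   0.12] twist -0.003
[ 0.62446073 -0.06844779  0.04      ] 0.053983612899591624 -0.09892582909888094
```

Ray-check puts the bushing at fixture (54,-99), and against the rail is x=53. Now slide it along.

```bash
python3 -m handwheel '[0.8,0,0.1,0,1.4,-0.1,0.1,0,1.9,-0.24,0.1,0,2.6,-0.5,0.1,0,3.3,-0.75,0.1,0,4.05,-1.02,0.1,0,4.8,-1.3,0.1,0,5.55,-1.57,0.1,0,6.3,-1.84,0.1,0,7.05,-2.12,0.1,0,7.8,-2.4,0.1,0,7.8,-2.4,0.1,0]'; python3 go.py 41.7 60 15 -1.92
python3 - <<'E'
from plant import *
import cv2
d=get_image('side');cv2.imwrite('pics/s6.png',cv2.resize(d['image'][160:360,175:385,::-1],None,fx=3,fy=3)[:600])
E
```

```text
time: 19.82
eef_pos: [0.6062, -0.0342, 0.0146]
tool_rot: [3.136, -0.008, 1.369]
wrist_force: [0.0, 0.6, 0.4]
grip_width: -0.0
t 19.825 fix [ 41.1 -62.3] z 0.0146 rot [ 3.136 -0.008  1.369] F [0.1 0.6 0.4] grip -0.0
world [0.5886 0.0869 0.015 ] row [11.5  -4.15  0.03] twist -0.002
```

View pics/s6.png

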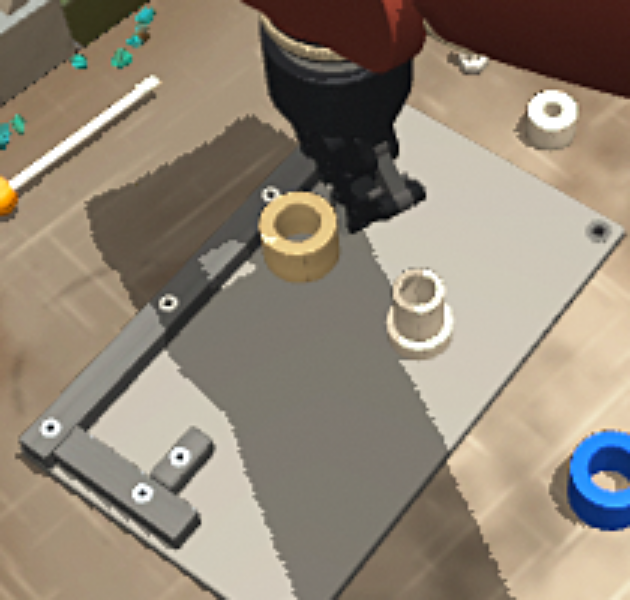

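```bash
python3 - <<'E'
from h import *
X=ray('side',un((299,220),3,(175,160)),.04);d=X[:2]-np.array([.5563,.0213]);c,s=np.cos(.15),np.sin(.15);print(c*d[0]+s*d[1],-s*d[0]+c*d[1])
E
python3 -m handwheel '[0.6,-0.2,0,0,1.3,-0.47,0,0,2.05,-0.74,0,0,2.8,-1.01,0,0,3.55,-1.28,0,0,4.3,-1.55,0,0,5.05,-1.82,0,0,5.8,-2.09,0,0,6.55,-2.36,0,0,7.3,-2.63,0,0,8.05,-2.9,0,0,8.05,-2.9,0,0]'; python3 go.py 41.7 60 15 -1.92
python3 - <<'E'
from plant import *
import cv2
cv2.imwrite('pics/s7.png',get_image('side')['image'][:,:,::-1]); cv2.imwrite('pics/t7.png',get_image('top')['image'][:,:,::-1])
E
cat > seg.py <<'E'
# template tracking of wide bushing by colour: centroid & bbox of yellowish pixels in plate region of side image
import cv2,sys
from h import *
im=cv2.imread(sys.argv[1]).astype(int);b,g,r=im[...,0],im[...,1],im[...,2]
m=((r-b>45)&(g-b>20)&(r<g*1.45)).astype(np.uint8);m[:, :180]=0;m[:,400:]=0;m[:180]=0;m[380:]=0
n,l,st,c=cv2.connectedComponentsWithStats(m)
for i in range(1,n):
    if st[i,4]>40: print(st[i],c[i].round(1))
E
python3 seg.py pics/s7.png
```

```text
0.05482855732638355 -0.03296225835285142
time: 21.38
eef_pos: [0.5943, 0.0503, 0.0153]
tool_rot: [3.135, -0.008, 1.369]
wrist_force: [0.6, -0.3, 0.3]
grip_width: -0.002
t 21.375 fix [41.9 23. ] z 0.0153 rot [ 3.135 -0.008  1.369] F [ 0.5 -0.4  0.3] grip -0.002
world [0.5886 0.0869 0.015 ] row [ 3.46 -1.29  0.05] twist -0.002
[180 183  28  36 514] [190.4 199.3]
[180 202  47  43 391] [203.3 220. ]
[180 232  35  27  96] [194.9 245.1]
[ 306  242   94  138 7467] [361.7 321.5]
[228 259  28  31 674] [241.8 273.8]
[180 295  10  16  50] [182.8 300.4]
[ 180  313   73   67 1957] [208.  357.5]
```

```bash
cat >> seg.py <<'E'
def bb(x,y):
    c,s=np.cos(.15),np.sin(.15);t=np.linspace(0,6.283,60)
    q=[]
    for z in(.01,.04):
        for a in t:
            X=x+.022*np.cos(a);Y=y+.022*np.sin(a);q.append(proj('side',(.5563+c*X-s*Y,.0213+s*X+c*Y,z)))
    q=np.array(q);return np.r_[q.min(0),q.max(0)]
x,y=float(sys.argv[2]),float(sys.argv[3]);print('pred bbox',bb(x,y).round(1))
E
python3 seg.py pics/s7.png .053 .053|tail -1
python3 -m handwheel '[0.6,-0.2,0,0,1.2,-0.43,0,0,1.8,-0.65,0,0,2.4,-0.87,0,0,3.0,-1.09,0,0,3.6,-1.3,0,0,4.1,-1.49,0,0,4.5,-1.64,0,0,4.7,-1.71,0,0,4.7,-1.71,0,0]'; python3 go.py 41.7 78 15 -1.92
```

```text
pred bbox [228.5 257.8 257.7 290.2]
time: 22.72
eef_pos: [0.5868, 0.0994, 0.0154]
tool_rot: [3.136, -0.008, 1.369]
wrist_force: [-0.5, -0.4, 0.2]
grip_width: -0.0
t 22.725 fix [41.9 72.6] z 0.0154 rot [ 3.136 -0.008  1.369] F [-0.5 -0.3  0.2] grip -0.0
world [0.5859 0.1047 0.015 ] row [ 0.5  -0.2   0.04] twist -0.003
```

The bushing blob matches the projection of a ring at (53,53), so it's still on the rail. Fine steps into the corner now.

```bash
python3 -m handwheel '[0.1,-0.04,0,0,0.2,-0.07,0,0,0.3,-0.11,0,0,0.3,-0.11,0,0]'; python3 go.py; python3 -m handwheel '[0.1,-0.04,0,0,0.15,-0.06,0,0,0.15,-0.06,0,0]'; python3 go.py 41.7 80 15 -1.92
```

```text
time: 23.22
eef_pos: [0.5863, 0.1024, 0.0154]
tool_rot: [3.136, -0.007, 1.369]
wrist_force: [0.1, 0.1, 0.2]
grip_width: 0.002
t 23.225 fix [41.8 75.7] z 0.0154 rot [ 3.136 -0.007  1.369] F [0.1 0.1 0.2] grip 0.002
time: 23.6
eef_pos: [0.5861, 0.104, 0.0155]
tool_rot: [3.136, -0.007, 1.369]
wrist_force: [-0.4, -0.7, 0.4]
grip_width: 0.005
t 23.6 fix [41.8 77.3] z 0.0155 rot [ 3.136 -0.007  1.369] F [-0.5 -0.7  0.4] grip 0.005
world [0.5856 0.1066 0.015 ] row [ 0.25 -0.1   0.05] twist -0.003
```

```bash
python3 - <<'E'
from plant import *
import cv2
cv2.imwrite('pics/s8.png',get_image('side')['image'][:,:,::-1])
E
python3 seg.py pics/s8.png .053 .108
```

```text
[180 202  13  18  45] [185.3 210.7]
[180 229  20  36 229] [186.7 245.6]
[ 294  270  106  110 6839] [352.1 333.9]
[205 282  30  32 706] [220.1 297.1]
[373 317  12   6  46] [377.8 319.9]
[ 180  332   50   48 1154] [196.3 363.4]
pred bbox [205.5 281.7 236.2 314.9]
```

```bash
for i in 1; do python3 -m handwheel '[0.1,-0.04,0,0,0.1,-0.04,0,0]' | grep force; python3 -m handwheel '[0.1,-0.04,0,0,0.1,-0.04,0,0]'| grep force; done; python3 go.py
```

```text
wrist_force: [-0.2, -0.4, -0.6]
wrist_force: [0.7, -3.7, 0.8]
t 24.15 fix [41.8 78.8] z 0.0157 rot [ 3.135 -0.006  1.369] F [ 0.1 -3.8  0.8] grip 0.0
```

```bash
python3 -m handwheel '[0.1,0,0,0,0.1,0,0,0]' >/dev/null; python3 go.py; python3 -m handwheel '[0.05,0.15,0,0,0.05,0.15,0,0]'>/dev/null; python3 go.py
```

```text
t 24.4 fix [41.9 78.8] z 0.0157 rot [ 3.135 -0.004  1.369] F [-2.5 -6.9  1.9] grip -0.0
t 24.65 fix [42.3 78.7] z 0.0154 rot [ 3.139e+00 -3.000e-03  1.369e+00] F [-5.7 -7.7  4.4] grip 0.001
```

Both the rail and the stop are loaded, with reactions of -5.7 N and -7.7 N. Now I back straight off, lift and clear.

```bash
python3 -m handwheel '[-0.3,0.0,0,0,-1,0.0,0,0,-2,0,0,0,-2.5,0,-1,0,-2.5,0,-4,0,-2.5,0,-8,0,-2.5,0,-12,0,-2.5,0,-15,0,-2.5,0,-15,0]'; python3 go.py -250 60 180 -1.92
```

```text
time: 25.78
eef_pos: [0.5837, 0.0816, 0.1698]
tool_rot: [3.128, -0.009, 1.368]
wrist_force: [0.3, -1.0, 0.2]
grip_width: -0.001
t 25.775 fix [36.1 55.6] z 0.1698 rot [ 3.128 -0.009  1.368] F [ 0.1 -1.1  0.2] grip -0.001
world [0.3001 0.0433 0.18  ] row [ -9.45 -26.99  -1.47] twist -0.003
```

```bash
python3 go.py -308 -329 190 -1.92
```

```text
t 25.775 fix [36.1 55.6] z 0.1698 rot [ 3.128 -0.009  1.368] F [ 0.1 -1.1  0.2] grip -0.001
world [ 0.3009 -0.35    0.19  ] row [-47.95 -18.99  -2.72] twist -0.003
```

```bash
python3 -m handwheel '[-5,-2,-2,0,-10,-4,-2,0,-15,-6,-2,0,-20,-8,-2,0,-25,-10,-2,0,-30,-12,-2,0,-36,-14,-2,0,-42,-17,-2,0,-48,-19,-2,0,-48,-19,-2,0,-48,-19,-2,0,-48,-19,-2,0]'
python3 - <<'E'
from plant import *
import cv2,numpy as np
s=get_image('side')['image'][:,:,::-1];t=get_image('top')['image'][:,:,::-1]
cv2.imwrite('pics/s9.png',s);cv2.imwrite('pics/t9.png',t)
A=cv2.resize(t[160:280,210:410],(400,240),interpolation=cv2.INTER_CUBIC)
A2=cv2.resize(t[190:240,215:265],(350,350),interpolation=cv2.INTER_CUBIC)
B=cv2.resize(s[180:380,175:385],(400,381));B2=cv2.resize(s[265:335,180:250],(210,210),interpolation=cv2.INTER_CUBIC)
o=np.zeros((600,800,3),np.uint8);o[:240,:400]=A;o[245:595,:350]=A2;o[:381,400:]=B;o[385:595,450:660]=B2
cv2.imwrite('pics/final.png',o)
E
python3 seg.py pics/s9.png .053 .108
```

```text
time: 27.28
eef_pos: [0.2994, -0.3491, 0.18]
tool_rot: [3.136, -0.009, 1.371]
wrist_force: [1.3, 1.0, -0.3]
grip_width: -0.001
[ 315  180   85   57 1964] [369.3 203.4]
[ 275  237  125  143 6999] [356.7 323.4]
[205 282  30  33 665] [219.7 297.5]
pred bbox [205.5 281.7 236.2 314.9]
```

View pics/final.png

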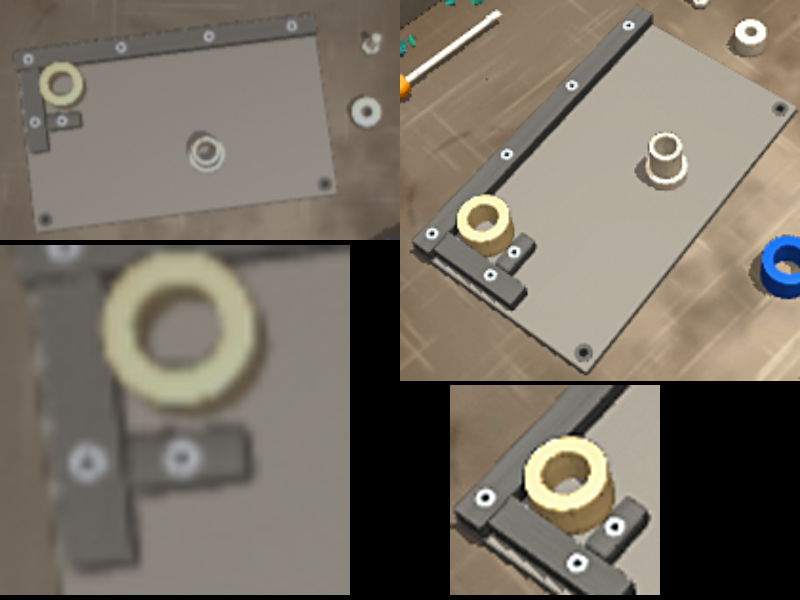

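The bushing sits upright in the corner (top crop (62,85)). The collar bushing (207,152), small bushing and bolt are where they were. One numeric check in the top view, then I hand in.

Run:
```python
from h import *
from plant import *
for n,u in(('top',un((180,329),7,(215,190))),('top',T((557,301)))):
    X=ray(n,u,.04);d=X[:2]-np.array([.5563,.0213]);c,s=np.cos(.15),np.sin(.15);print(c*d[0]+s*d[1],-s*d[0]+c*d[1])
print(observe()['time']);finish_job()
```

```text
-0.016768263828356368 0.11560352325578369
-0.04095443141838135 -0.0989236832444083
27.375
the job is handed in; nothing more can be done
```

The wide bushing is home in the corner pocket and the job is handed in at 27.4 s. I pushed it to the rail about 200 mm before the pocket with two fingertips. Then I slid it along the rail with the shut fingers angled slightly towards the rail, until both the rail and the end stop pushed back. After that I backed off, lifted and moved the hand clear.

**Checks that agreed**
- **Seating:** the last press gave reactions of about 5.7 N from the rail and 7.7 N from the stop.
- **Position:** after release, the bushing's outline in the side camera matched the projected home position to about 1 px.
- **Final picture:** it showed the bushing upright in the corner. The collar bushing, small bushing and bolt looked to be in their original places.

**Checks that failed or disagreed**
- **Top-camera number:** my last numeric check printed a wrong point, x = -17 mm and y = 116 mm in fixture axes. I had forgotten to subtract the 245-row offset of that crop. Corrected by hand, x comes to about 52 mm against a nominal 53; I didn't recompute y. I handed in within the same script, before seeing the printout.
- **Joint 6 limit:** on the way to the right-hand side, joint 6 hit its range end while the hand was clear above the parts. This tilted the tool by about 0.05 rad. I got it back to about 0.01 rad before touching the bushing again.

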